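# Park the locking plunger of the vial carriage and slide the carriage out

### The arm

A 7-joint arm with a two-finger parallel gripper is mounted at the origin on a cart in front of the work surface, level with it; the furniture and walls round the work are solid. World frame = base frame: x ahead of the robot, y to its left, z up, the work surface at z = 0. Lengths are in m, angles in rad, forces in N, time in s.
With the tool pointing down it reaches from about 0.425 to 0.875 m from the base axis. Payload 4.7 kg.
Tool frame: the origin (TCP) lies between the finger pads; the fingertips stand 14 mm ahead of it and the grasp point (between the pads) lies 5 mm behind it; z points along the fingers, y is the line along which they close (so a half turn about z gives the same grasp; the last joint's range is limited). The gripper opens to 87 mm and grips with 3 to 60 N. Pads are 19 mm wide; open, the fingers measure 117 mm over their backs; the gripper's body (75 mm by 190 mm) begins 51 mm behind the grasp point.
Start: joints at [-1.296, 0.321, -0.07, 1.45, 0.023, 1.371, -0.057], TCP at [0.168, 0.628, 0.198] pointing down, gripper open.
Joint ranges: [-2.86, 2.86], [-0.3, 2.09], [-1.38, 1.24], [0.06, 2.45], [-1.56, 4.7], [0.09, 2.05], [-2.69, 2.69]. Speed limits (rad/s): [2.57, 2.57, 3.14, 3.14, 3.14, 3.14, 3.14].

### API

Orientations are given as a rotation vector (axis times angle).
In Python, from bench import ctrl gives the robot as it stands.
- The arm moves only by the shell command python3 -m inch 'ROWS' [OPENING] [FORCE]. ROWS is JSON, a list of rows, each a list of 6 numbers: the shift along the world's x, y, z in mm, then the turn, a rotation vector about the world's x, y, z in degrees. In form: [[tx, ty, tz, rx, ry, rz], ...]. A call has 1 to 20 rows; each row is the pose to reach, as a shift and turn from the pose commanded when the call began; what a row does not reach only later rows make up. A row lasts 1/8 s, in which the tool goes at most 62.5 mm and 10.7 degrees, less where a joint would pass 70% of its speed; a pose out of reach is approached as far as the arm can. A call with a gripper value outside its range is refused whole. OPENING is the finger opening in mm, from 0 to 87, set as the call begins (- or left out, the last holds). The fingers move at their own pace and stop on an object; FORCE is the grip in N (left out, the last holds). Time passes only in rows, so rows that repeat a pose let the fingers close. It gives the time, the measured TCP pose, the force, the opening and the grip force at its end, in the units of the state.
- ctrl.get_state(): the state, without advancing time (a new reading comes with each control period).
- ctrl.get_image(name): name is "side" or "top" or "wrist"; returns (picture, depth): 400x640x3 uint8, red, green, blue; 400x640 float32, m along the optical axis (not along the pixel's ray), 0 where there is no reading.
- ctrl.camera_params(name): a dict with "mtx" (3x3 intrinsics, pixels), "T" (4x4, takes a point from camera to world coordinates). Camera axes: x right, y down, z forward; pixel columns grow to the right and rows downward; lengths in m; the calibration is good to about 2 mm. A picture is of the moment at which its call begins: read the wrist's pose just before it. camera_params takes no time and is no camera call; for the wrist camera it gives the pose at the moment of the call.
- ctrl.close_job(): hands the job in; it is judged then, once.
The state is a dict: "time": time; "joint_positions": joint angles; "qd": joint speeds; "joint_torque": joint torques, N m; "position": TCP position; "tool_rot": TCP orientation; "ft_force": force on the tool from outside, world axes, zero at the start; "torque": the same for the moment, N m; "grip_width": opening from 0.0 (shut) to 1.0 (fully open); "grip_force": force on a finger pad.
Only numpy, scipy, OpenCV 4.12 (cv2) and the standard library are available. Lean on these libraries where they do the work, as an engineer would, in place of code of your own. Each camera call takes 0.05 s, during which the arm holds its last target. There are 200 camera calls.

### The job

The vial carriage is locked by the spring plunger with the grey T-grip. Pull the T-grip up just until you feel its stop, without straining it, twist it clockwise about 70 degrees and let it down into its rest notch so that the plunger stays retracted when you let go. Then slide the carriage by its finger post all the way to the other end of its rails; leave the glassware, pot and spanner around it where they are.

Things in the scene. Friction and masses are not known exactly. Their poses are not given: they have to be found in the camera images.
- fixture: Indexing slide on the bench: aluminium plate 150 x 270 x 12 mm, two guide rods along y between end blocks (43 mm high), a steel bracket (54 mm high) with the plunger, its axis at x +20, y +90 mm. Blue vial rack fixed on the carriage, x -62 to +4 mm, vials up to 70 mm above the bench. Origin: centre of the plate's underside; x across the rods, away from the robot at yaw 0, y left, z up.
- grip (a point): Centre of the plunger's grey T-grip: bar 44 mm long, 10 wide, 15 high on an 8 mm stem. x along the bar, y across it (pinch across y), z up. At the start the plunger is down, the bar along the fixture's x, this point 95.5 mm above the bench (bar 88 to 103 mm). Under it a notched steel crown, 26 mm across, its top 72 to 80 mm above the bench.
- plunger_lift (a joint): Lift, m: 0 down (locked), grows upward. Spring pushes down 5 N at 0, plus 0.25 N per mm; damped, 0.1 N per mm/s. A cross pin in the stem runs in deep slots of the crown, whose height is hand set and differs: the pin leaves the slots at some lift H of 10 to 18 mm; at H + 3 mm is a slightly springy stop (8 N per mm); the rest notch floor is at H - 3 mm. Pin, stop and nose bear at most 25 N.
- plunger_turn (a joint): Turn of the plunger about its vertical axis, rad: 0 as at the start (pin over its slots), grows clockwise seen from above. It turns only while the pin is lifted clear of the slots. The rest notches are centred at 1.22 (70 degrees) and have about 0.08 of play either way; the turn ends at 1.75. Turning it takes little effort.
- rest_pin: The plunger's cross pin (3 mm thick, 26 mm long, parallel to the T-grip's bar) with the stop collar and the 8 mm nose, which reaches 5 mm into the carriage when down. Origin: centre of the cross pin, 63.5 mm above the bench when the plunger is down; it rises and turns with the T-grip.
- plunger: The whole plunger with T-grip, stem and pin. Origin: on its axis, level with the bench top when the plunger is down.
- carriage (a joint): Travel of the carriage along the rods, m: 0 locked at the left (the fixture's +y end), 0.080 against the stop at the right (-y) end. Friction about 2.5 N. Locked while the plunger's nose is in it.
- post_top (a point): Top centre of the carriage's finger post: an upright black round post, 14 mm thick, from 38 to 86 mm above the bench; it moves along the fixture's -y with the carriage.
- beaker: Glass beaker, 51 mm across, 68 mm high, standing off the right end of the fixture; leave it. Origin: centre of its underside.
- wool_pot: Screw pot, 61 mm across, 59 mm high, off the left end of the fixture; leave it. Origin: centre of its underside.
- spanner: Open-ended spanner, 128 mm long, lying flat between the fixture and the robot; leave it. Origin: centre of its underside.

How it is judged:
On the way:
1. the plunger hangs retracted in its rest notch, let go, with the carriage still at its locked end (value of joint plunger_lift above 0.006 m and value of joint plunger_turn between 1.1 and 1.34 rad and velocity of joint plunger_lift between -0.005 and 0.005 m/s and contact force between the fingers and plunger below 0.3 N and value of joint carriage below 0.008 m), for 0.2 s.
At the end, for the whole second after the job is handed in: The plunger stays retracted in its rest notch (lifted more than 6 mm, turned 1.10 to 1.34 rad) and the carriage stands still within 4 mm of its right-hand end stop (value of joint plunger_lift above 0.006 m and value of joint plunger_turn between 1.1 and 1.34 rad and value of joint carriage above 0.076 m and velocity of joint carriage between -0.005 and 0.005 m/s); the robot touches nothing.
It fails at once if the plunger's pin, stop or nose is loaded with more than 25 N (contact force between rest_pin and anything else above 25 N).
It fails at once if the beaker, pot or spanner is displaced by more than 25 mm (distance of any of beaker, wool_pot, spanner from where it was at the start of the episode above 0.025 m).
It also fails if it takes over 67 s, if anything falls off the work surface, if the arm or the gripper's body presses on something with over 40 N, if the wrist force passes 120 N, or if a joint passes its speed limit or range.

## Working session

There is one attempt and no reset: what is moved stays moved. The work goes in short steps, Python scripts to look and compute and a shell command to move; the robot and the scene stay as the last step left them, time stands still between calls to the robot, and variables do not carry over. Pictures are saved under pics/ and viewed, at most 10 in all, crops included, and the job is handed in when it is done.

```bash
mkdir -p pics; ls; python3 - <<'E'
from bench import ctrl
import cv2,numpy as np
s=ctrl.get_state();print(s)
for n in("top","side"):
    im,d=ctrl.get_image(n);cv2.imwrite(f"pics/{n}0.png",im[:,:,::-1]);np.savez(f"pics/{n}0.npz",im=im,d=d)
    print(n,ctrl.camera_params(n))
E
```

```text
pics
{'time': 0.0, 'joint_positions': array([-1.29593648,  0.32184631, -0.07009288,  1.45165726,  0.02263726,
        1.37081225, -0.0569194 ]), 'qd': array([ 2.47288128e-04,  4.18286614e-04, -2.31899188e-05,  1.48905306e-05,
        9.33422552e-04, -9.69445038e-04,  6.52104375e-04]), 'joint_torque': array([ 4.21232135e-04, -4.91293359e+01, -4.03496716e-01, -3.12527204e+01,
       -6.38796366e-02,  4.40497440e-02,  1.79997264e-04]), 'position': array([0.16748474, 0.62743104, 0.19685542]), 'tool_rot': array([-4.08384909e-01, -3.11481328e+00,  3.03510554e-03]), 'ft_force': array([1.10270543, 1.06277216, 0.46792213]), 'torque': array([ 0.00515562,  0.01403147, -0.0124547 ]), 'grip_force': 0.0, 'grip_width': 0.9998263206422238}
top {'mtx': array([[445.92571773,   0.        , 313.47267876],
       [  0.        , 445.92571773, 188.6824327 ],
       [  0.        ,   0.        ,   1.        ]]), 'T': array([[ 0.01702025, -0.98621402,  0.16459712,  0.31481874],
       [-0.99981665, -0.018232  , -0.00585385, -0.0127227 ],
       [ 0.00877408, -0.1644673 , -0.98634351,  1.0718704 ],
       [ 0.        ,  0.        ,  0.        ,  1.        ]])}
side {'mtx': array([[415.72244181,   0.        , 322.41381745],
       [  0.        , 415.72244181, 199.40583611],
       [  0.        ,   0.        ,   1.        ]]), 'T': array([[ 0.99985169, -0.01409967, -0.00988976,  0.47144178],
       [-0.00106081, -0.62357038,  0.7817665 , -0.67885977],
       [-0.01718961, -0.78164006, -0.62349285,  0.62877561],
       [ 0.        ,  0.        ,  0.        ,  1.        ]])}
```

View pics/top0.png

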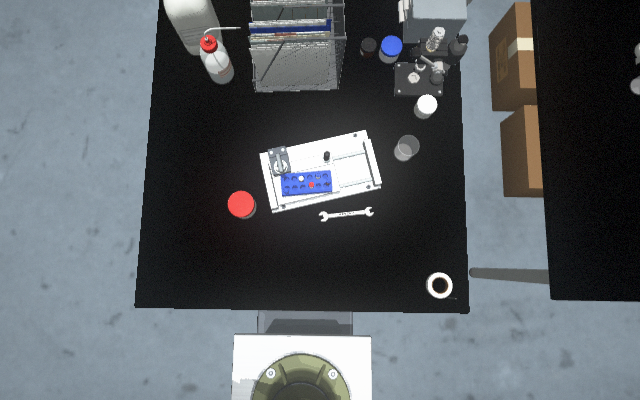

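View pics/side0.png

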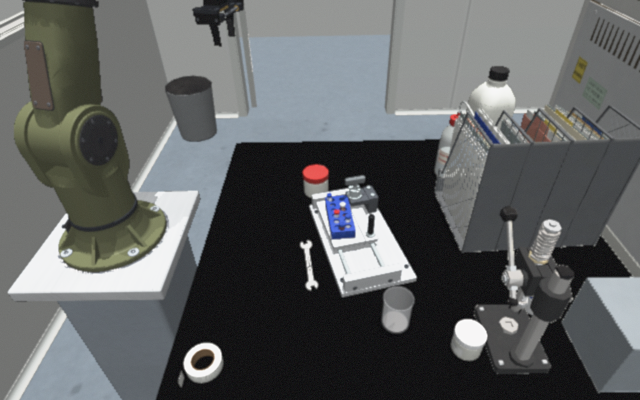

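The top view shows the plate with corners at about (261,152), (368,131), (382,186) and (272,211). The T-grip is near (281,158) and the post near (326,156). The pot (241,204), beaker (406,148) and spanner (346,214) are clear of the working area.

```bash
cat > h.py <<'E'
import numpy as np, cv2
from bench import ctrl
def cast(P,px,z):
    d=P["T"][:3,:3]@np.linalg.solve(P["mtx"],[px[0],px[1],1]); o=P["T"][:3,3]
    return o+d*(z-o[2])/d[2]
def proj(P,X):
    c=np.linalg.inv(P["T"])@np.append(X,1); u=P["mtx"]@(c[:3]/c[2]); return u[:2]
E
python3 - <<'E'
from h import *
P=ctrl.camera_params("top")
C=np.array([cast(P,p,.012) for p in[(261,152),(368,131),(382,186),(272,211)]])
c=C.mean(0);v=(C[0]+C[3]-C[1]-C[2])[:2];yaw=np.arctan2(-v[0],v[1])
print(C.round(3),c,np.degrees(yaw),np.linalg.norm(v)/2)
R=np.array([[np.cos(yaw),-np.sin(yaw)],[np.sin(yaw),np.cos(yaw)]])
print("grip by fixture",c[:2]+R@[.02,.09],"grip px",cast(P,(281,155),.103),"post",cast(P,(326,154),.086))
P2=ctrl.camera_params("side")
g=np.append(c[:2]+R@[.02,.09],.1);print(proj(P,g),proj(P2,g))
im=cv2.imread("pics/side0.png")[160:300,280:430];im2=cv2.imread("pics/top0.png")[120:220,230:400]
cv2.imwrite("pics/c.png",np.hstack([cv2.resize(im,(400,373)),cv2.resize(im2,(400,373))]))
E
```

```text
[[ 0.58   0.111  0.012]
 [ 0.638 -0.151  0.012]
 [ 0.501 -0.184  0.012]
 [ 0.436  0.079  0.012]] [ 0.53888815 -0.03642985  0.012     ] 13.261054616448579 0.2697152101811371
grip by fixture [0.53770992 0.05575807] grip px [0.55128035 0.05520916 0.103     ] post [ 0.55971933 -0.04566609  0.086     ]
[280.66226485 161.2397835 ] [356.73096844 178.37051917]
```

View pics/c.png

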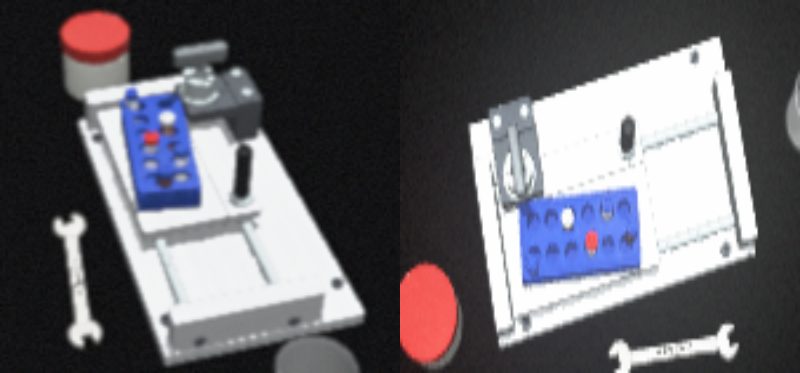

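The grip position from the pixels agrees with the fixture prediction, about (0.538, 0.056). Next I move above it.

```bash
python3 -m inch '[[30,-45,20,0,0,2],[90,-135,30,0,0,8],[150,-225,30,0,0,14],[210,-320,30,0,0,20],[270,-415,30,0,0,25],[320,-490,30,0,0,28],[350,-540,30,0,0,28],[371,-570,30,0,0,28],[371,-570,30,0,0,28],[371,-570,30,0,0,28],[371,-570,30,0,0,28],[371,-570,30,0,0,28],[371,-570,30,0,0,28],[371,-570,30,0,0,28]]' 50
python3 - <<'E'
from h import *
P=ctrl.camera_params("wrist");s=ctrl.get_state()
im,d=ctrl.get_image("wrist");cv2.imwrite("pics/w1.png",im[:,:,::-1]);np.savez("pics/w1.npz",P=P,im=im,d=d)
print(s["position"],s["joint_positions"],P["T"].round(4).tolist(),proj(P,np.array([.538,.056,.1])))
E
```

```text
time: 1.85
position: [0.5379, 0.06, 0.2277]
tool_rot: [0.362, -3.12, -0.001]
ft_force: [0.2, -0.6, -0.8]
grip_width: 0.576
grip_force: 0.0
[0.53792363 0.05997343 0.22771697] [-0.60806034  0.07242393  0.47553991  1.69354125 -0.03452664  1.38438782
  1.67455223] [[-0.2285, 0.9379, 0.2609, 0.4661], [0.9735, 0.22, 0.0618, 0.0427], [0.0005, 0.2682, -0.9634, 0.4154], [0.0, 0.0, 0.0, 1.0]] [320.08909324 190.70293138]
```

View pics/w1.png

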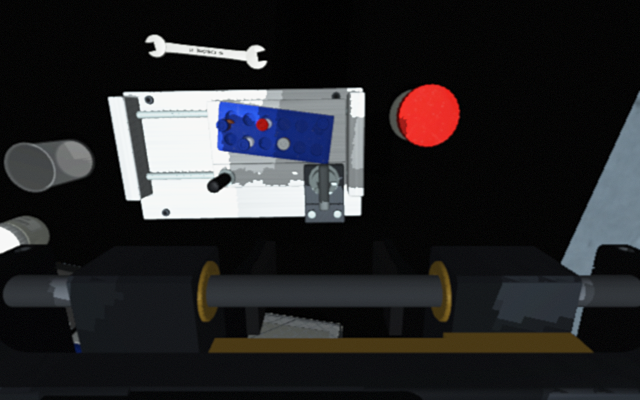

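The wrist view shows the T-bar running vertically at about (324, 165–210) beside the bracket. I'll use depth for the bar's exact centre and yaw.

```bash
cat >> h.py <<'E'
def cloud(P,d):
    v,u=np.mgrid[:400,:640]; p=np.stack([u,v,np.ones_like(u)],-1)@np.linalg.inv(P["mtx"]).T*d[...,None]
    return p@P["T"][:3,:3].T+P["T"][:3,3]
E
python3 - <<'E'
from h import *
f=np.load("pics/w1.npz",allow_pickle=True);P=f["P"].item();W=cloud(P,f["d"])
def look(c,lo,hi,r):
    m=(f["d"]>0)&(W[...,2]>lo)&(W[...,2]<hi)&(np.hypot(W[...,0]-c[0],W[...,1]-c[1])<r)
    q=W[m]; rr=cv2.minAreaRect((q[:,:2]*1e3).astype(np.float32)); v,u=np.nonzero(m)
    print(m.sum(),q.mean(0).round(4),q[:,2].max(),rr,u.min(),u.max(),v.min(),v.max())
look((.538,.056),.094,.115,.04)
look((.56,-.045),.07,.1,.04)
c=f["im"][150:230,270:370];cv2.imwrite("pics/w1c.png",cv2.resize(c[:,:,::-1],(750,600)))
E
```

```text
481 [0.5328 0.0578 0.103 ] 0.10550169145418975 ((534.22900390625, 57.947391510009766), (43.87370681762695, 9.510478019714355), 13.347646713256836) 318 328 164 210
212 [ 0.5597 -0.047   0.0836] 0.08818758152938533 ((560.847900390625, -48.16453552246094), (12.883479118347168, 13.337085723876953), 9.874091148376465) 206 223 177 192
```

View pics/w1c.png

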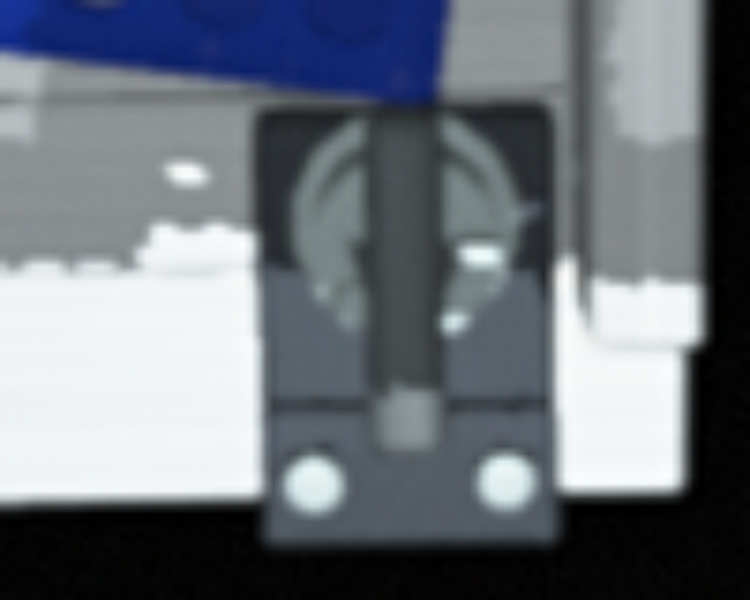

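```bash
python3 -m inch '[[-3,-1.5,-40,0,0,0],[-3,-1.5,-80,0,0,0],[-3,-1.5,-95,0,0,0],[-3,-1.5,-95,0,0,0],[-3,-1.5,-95,0,0,0],[-3,-1.5,-95,0,0,0]]'
```

```text
time: 2.65
position: [0.5367, 0.0568, 0.1345]
tool_rot: [-0.357, 3.119, 0.001]
ft_force: [0.4, -0.2, -0.3]
grip_width: 0.573
grip_force: 0.0
```

```bash
python3 -m inch '[[-1.5,0.5,-15,0,0,0],[-1.5,0.5,-30,0,0,0],[-1.5,0.5,-35,0,0,0],[-1.5,0.5,-35,0,0,0],[-1.5,0.5,-35,0,0,0],[-1.5,0.5,-35,0,0,0]]'
python3 -m inch '[[0,0,0,0,0,0],[0,0,0,0,0,0],[0,0,0,0,0,0],[0,0,0,0,0,0],[0,0,0,0,0,0],[0,0,0,0,0,0]]' 0 22
```

```text
time: 3.4
position: [0.5345, 0.0571, 0.0984]
tool_rot: [-0.357, 3.12, 0.0]
ft_force: [-0.3, -0.2, -0.1]
grip_width: 0.571
grip_force: 0.0
time: 4.15
position: [0.5341, 0.0571, 0.098]
tool_rot: [-0.357, 3.121, 0.0]
ft_force: [0.2, -0.1, -0.5]
grip_width: 0.03
grip_force: 0.0
```

```bash
python3 -m inch '[[0,0,0,0,0,0],[0,0,0,0,0,0]]'
python3 - <<'E'
from h import *
a,_=ctrl.get_image("wrist");b,_=ctrl.get_image("side");
cv2.imwrite("pics/g.png",np.vstack([cv2.resize(a[150:330,200:460],(433,300)),cv2.resize(b[120:240,290:463],(433,300))])[:,:,::-1])
E
```

```text
time: 4.4
position: [0.5341, 0.057, 0.098]
tool_rot: [-0.357, 3.121, 0.0]
ft_force: [0.2, -0.7, -0.6]
grip_width: 0.002
grip_force: 0.0
```

View pics/g.png

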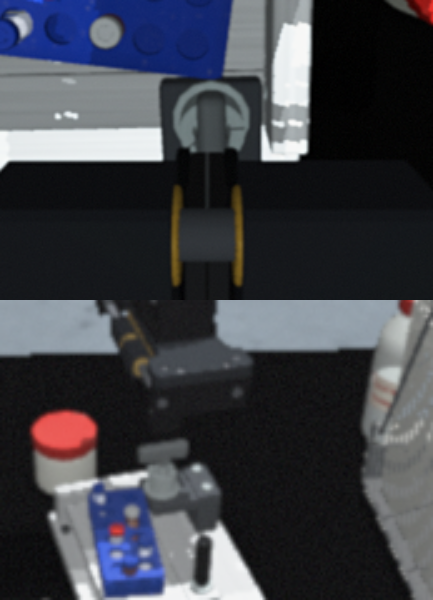

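The fingers closed on nothing: the side view shows them above the bar, with the bar at crop (165,448) and the tips at about (165,415). I'll measure the real tip position.

```bash
python3 - <<'E'
from h import *
print(ctrl.get_state()["position"])
for n in("side","top"):
    P=ctrl.camera_params(n);im,d=ctrl.get_image(n);W=cloud(P,d);np.savez(f"pics/{n}1.npz",im=im,d=d)
    m=(d>0)&(W[...,2]>.094)&(np.hypot(W[...,0]-.535,W[...,1]-.057)<.06)
    for z in np.arange(.09,.24,.01):
        q=W[m&(W[...,2]>=z)&(W[...,2]<z+.01)]
        if len(q):print(n,round(z,2),len(q),q.min(0).round(3)[:2],q.max(0).round(3)[:2])
    print(proj(P,np.array([.534,.057,.084])),proj(P,np.array([.534,.057,.103])))
b=np.load("pics/side1.npz")["im"][130:230,300:420];cv2.imwrite("pics/s1.png",cv2.resize(b[:,:,::-1],(720,600),interpolation=cv2.INTER_NEAREST))
E
```

```text
[0.53413092 0.05704826 0.09798938]
side 0.09 55 [0.512 0.047] [0.554 0.061]
side 0.1 40 [0.514 0.046] [0.554 0.063]
side 0.12 45 [0.52  0.042] [0.545 0.06 ]
side 0.13 28 [0.52  0.044] [0.545 0.06 ]
side 0.14 4 [0.52  0.058] [0.52  0.062]
side 0.15 3 [0.52  0.058] [0.52  0.062]
side 0.19 24 [0.489 0.014] [0.511 0.078]
side 0.2 77 [0.489 0.003] [0.515 0.101]
side 0.21 170 [0.489 0.009] [0.52  0.082]
side 0.22 40 [0.496 0.002] [0.519 0.102]
side 0.23 200 [ 0.495 -0.002] [0.569 0.105]
[354.75659727 183.98123247] [355.03069897 176.93757195]
top 0.2 32 [ 0.505 -0.   ] [0.52 0.02]
top 0.21 20 [0.505 0.002] [0.52 0.02]
top 0.22 8 [ 0.517 -0.   ] [0.522 0.019]
top 0.23 91 [ 0.518 -0.002] [0.57  0.015]
[280.51678217 164.41885527] [279.96874667 162.55447308]
```

View pics/s1.png

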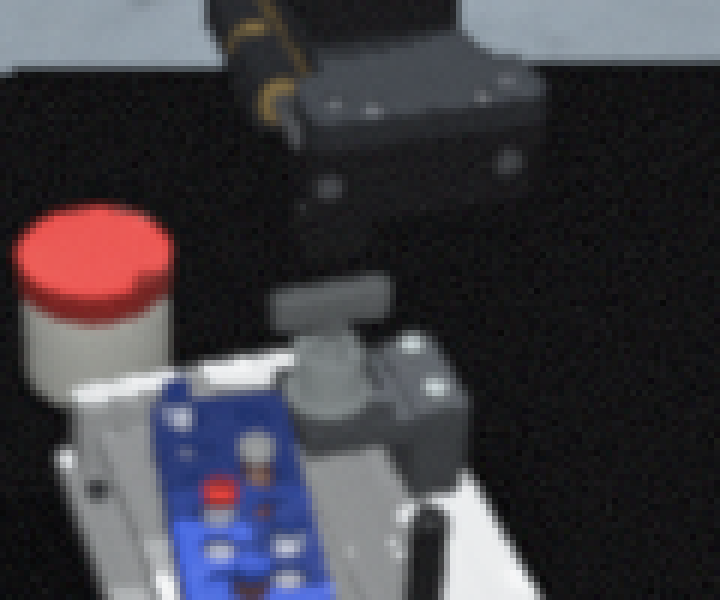

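```bash
python3 - <<'E'
from h import *
s=ctrl.get_state();P=ctrl.camera_params("wrist");im,d=ctrl.get_image("wrist");W=cloud(P,d)
np.savez("pics/w2.npz",P=P,im=im,d=d)
for v in range(200,275,4):
    print(v,[(u,W[v,u].round(3).tolist(),im[v,u].tolist()) for u in(316,324,332)])
print(proj(P,np.array([.534,.057,.084])),proj(P,np.array([.5545,.0625,.103])),proj(P,np.array([.513,.053,.103])), s["position"],s["grip_width"])
E
```

```text
200 [(316, [0.521, 0.048, 0.058], [56, 63, 64]), (324, [0.52, 0.053, 0.059], [112, 125, 126]), (332, [0.519, 0.059, 0.058], [98, 110, 110])]
204 [(316, [0.524, 0.049, 0.058], [119, 131, 134]), (324, [0.513, 0.052, 0.093], [59, 66, 68]), (332, [0.521, 0.059, 0.059], [90, 101, 102])]
208 [(316, [0.525, 0.049, 0.063], [65, 73, 73]), (324, [0.514, 0.052, 0.101], [43, 47, 48]), (332, [0.513, 0.057, 0.099], [37, 40, 42])]
212 [(316, [0.525, 0.049, 0.073], [64, 71, 71]), (324, [0.515, 0.052, 0.104], [65, 71, 73]), (332, [0.514, 0.057, 0.103], [56, 62, 63])]
216 [(316, [0.527, 0.05, 0.076], [115, 128, 129]), (324, [0.517, 0.053, 0.104], [70, 77, 79]), (332, [0.517, 0.057, 0.102], [59, 65, 67])]
220 [(316, [0.53, 0.05, 0.075], [114, 127, 129]), (324, [0.52, 0.053, 0.103], [71, 77, 80]), (332, [0.519, 0.058, 0.104], [58, 64, 66])]
224 [(316, [0.533, 0.051, 0.075], [114, 128, 129]), (324, [0.523, 0.054, 0.102], [70, 77, 78]), (332, [0.521, 0.058, 0.104], [59, 64, 68])]
228 [(316, [0.539, 0.052, 0.065], [67, 74, 75]), (324, [0.524, 0.054, 0.105], [69, 76, 77]), (332, [0.523, 0.059, 0.103], [60, 
[... 951 characters left out ...]
, [12, 10, 13])]
260 [(316, [0.525, 0.051, 0.147], [9, 9, 7]), (324, [0.525, 0.055, 0.144], [33, 37, 37]), (332, [0.523, 0.058, 0.147], [10, 12, 10])]
264 [(316, [0.526, 0.051, 0.15], [10, 11, 13]), (324, [0.527, 0.055, 0.146], [33, 37, 37]), (332, [0.523, 0.058, 0.152], [10, 10, 12])]
268 [(316, [0.525, 0.051, 0.155], [12, 11, 13]), (324, [0.528, 0.055, 0.147], [34, 38, 37]), (332, [0.523, 0.058, 0.155], [10, 10, 10])]
272 [(316, [0.525, 0.051, 0.159], [12, 13, 13]), (324, [0.531, 0.056, 0.146], [34, 37, 36]), (332, [0.524, 0.058, 0.158], [11, 12, 11])]
[324.44303476 232.55363638] [325.70953029 277.37802213] [326.00415315 208.2441696 ] [0.53412686 0.05704826 0.09797309] 0.003415086904851721
```

The wrist depth puts the finger tips at z of about 0.125, not 0.084. I'll open to 40 mm and measure the tip height again.

```bash
python3 -m inch '[[0,0,0,0,0,0],[0,0,0,0,0,0],[0,0,0,0,0,0],[0,0,0,0,0,0],[0,0,0,0,0,0]]' 40
python3 - <<'E'
from h import *
s=ctrl.get_state();P=ctrl.camera_params("wrist");im,d=ctrl.get_image("wrist");W=cloud(P,d)
f=np.load("pics/w1.npz",allow_pickle=True)
for P,d,p in((P,d,s["position"]),(f["P"].item(),f["d"],np.array([.5379,.06,.2277]))):
    W=cloud(P,d)-p; u=np.array([-.229,.973]); l=W[...,:2]@u; a=W[...,:2]@[.973,.229]
    m=(d>0)&(d<.38)&(abs(a)<.015)&(abs(l)<.06)&(W[...,2]>.012)
    q=np.c_[l[m],a[m],W[...,2][m]]
    for lo in np.arange(-.06,.06,.01):
        r=q[(q[:,0]>=lo)&(q[:,0]<lo+.01)]
        if len(r)>3:print(round(lo,3),len(r),np.percentile(r[:,2],[1,5,20]).round(3),r[:,1].mean().round(3))
    print()
print(s["grip_width"])
E
```

```text
time: 5.28
position: [0.5341, 0.057, 0.098]
tool_rot: [-0.357, 3.121, 0.0]
ft_force: [0.3, 0.2, 0.2]
grip_width: 0.432
grip_force: 0.0
-0.04 26 [0.058 0.058 0.06 ] -0.012
-0.03 1693 [0.027 0.032 0.048] -0.007
-0.02 357 [0.026 0.028 0.034] -0.002
0.01 500 [0.026 0.028 0.036] -0.002
0.02 1573 [0.027 0.032 0.048] -0.007
0.03 10 [0.059 0.06  0.061] -0.011

-0.04 1293 [0.027 0.034 0.053] -0.008
-0.03 1064 [0.026 0.029 0.038] -0.003
0.02 1952 [0.027 0.031 0.046] -0.005
0.03 392 [0.027 0.029 0.04 ] -0.012

0.43249197107153303
```

Tips consistently sit about 26 mm above the reported TCP instead of 14 mm below it, so the tool is effectively 40 mm shorter than reported. I'll descend a further 38 mm, watching the force.

```bash
python3 -m inch '[[0,0,-8,0,0,0],[0,0,-16,0,0,0],[0,0,-22,0,0,0],[0,0,-28,0,0,0],[0,0,-28,0,0,0]]'
python3 -m inch '[[0,0,-3,0,0,0],[0,0,-6,0,0,0],[0,0,-9,0,0,0],[0,0,-10,0,0,0],[0,0,-10,0,0,0]]'
python3 -m inch '[[0,0,0,0,0,0],[0,0,0,0,0,0],[0,0,0,0,0,0],[0,0,0,0,0,0],[0,0,0,0,0,0],[0,0,0,0,0,0],[0,0,0,0,0,0]]' 0 25
```

```text
time: 5.95
position: [0.5337, 0.0569, 0.0693]
tool_rot: [0.357, -3.12, 0.0]
ft_force: [0.5, 1.1, 0.1]
grip_width: 0.46
grip_force: 0.0
time: 6.58
position: [0.5341, 0.057, 0.0599]
tool_rot: [0.357, -3.121, -0.0]
ft_force: [0.0, 0.7, -0.7]
grip_width: 0.463
grip_force: 0.0
time: 7.45
position: [0.5339, 0.0587, 0.0601]
tool_rot: [0.359, -3.121, -0.003]
ft_force: [-1.0, 4.9, 0.2]
grip_width: 0.109
grip_force: 25.0
```

The bar is gripped (9.5 mm at 25 N). I centre the arm on it and lift in steps.

```bash
python3 -m inch '[[-0.3,1.5,0,0,0,0],[-0.3,1.5,0,0,0,0],[-0.3,1.5,1,0,0,0],[-0.3,1.5,2,0,0,0],[-0.3,1.5,2,0,0,0],[-0.3,1.5,2,0,0,0]]'
python3 -m inch '[[0,0,1,0,0,0],[0,0,2,0,0,0],[0,0,3,0,0,0],[0,0,4,0,0,0],[0,0,5,0,0,0],[0,0,6,0,0,0],[0,0,6,0,0,0],[0,0,6,0,0,0]]'
```

```text
time: 8.2
position: [0.5338, 0.0587, 0.0617]
tool_rot: [-0.357, 3.121, 0.0]
ft_force: [2.3, 4.6, -6.8]
grip_width: 0.116
grip_force: 25.0
time: 9.2
position: [0.5338, 0.0587, 0.0676]
tool_rot: [-0.357, 3.121, 0.0]
ft_force: [3.3, 4.6, -7.1]
grip_width: 0.113
grip_force: 25.0
```

```bash
python3 -m inch '[[0,0,1,0,0,0],[0,0,2,0,0,0],[0,0,2,0,0,0],[0,0,2,0,0,0]]'
```

```text
time: 9.7
position: [0.5338, 0.0587, 0.0695]
tool_rot: [-0.357, 3.121, 0.0]
ft_force: [2.9, 4.4, -7.7]
grip_width: 0.112
grip_force: 25.0
```

```bash
python3 -m inch '[[-0.2,1,0,0,0,0],[-0.2,1,1,0,0,0],[-0.2,1,1,0,0,0],[-0.2,1,1,0,0,0]]'
```

```text
time: 10.2
position: [0.5338, 0.0588, 0.071]
tool_rot: [-0.356, 3.121, -0.001]
ft_force: [4.3, 0.6, -8.9]
grip_width: 0.111
grip_force: 25.0
```

```bash
python3 -m inch '[[0.8,0.2,0.5,0,0,0],[0.8,0.2,1,0,0,0],[0.8,0.2,1,0,0,0],[0.8,0.2,1,0,0,0]]'
python3 -m inch '[[0,0,0.5,0,0,0],[0,0,1,0,0,0],[0,0,1,0,0,0],[0,0,1,0,0,0]]'
```

```text
time: 10.7
position: [0.5338, 0.0588, 0.0717]
tool_rot: [0.356, -3.12, 0.001]
ft_force: [1.2, -2.2, -9.8]
grip_width: 0.11
grip_force: 25.0
time: 11.2
position: [0.5338, 0.0589, 0.0727]
tool_rot: [0.356, -3.12, 0.001]
ft_force: [-0.8, -5.7, -10.0]
grip_width: 0.114
grip_force: 25.0
```

```bash
python3 -m inch '[[0,0,0.5,0,0,0],[0,0,1,0,0,0],[0,0,1,0,0,0],[0,0,1,0,0,0]]'
```

```text
time: 11.7
position: [0.5338, 0.0588, 0.0737]
tool_rot: [0.356, -3.12, 0.001]
ft_force: [-0.9, -4.9, -9.5]
grip_width: 0.111
grip_force: 25.0
```

```bash
python3 -m inch '[[0,-0.6,0.5,0,0,0],[0,-0.6,1,0,0,0],[0,-0.6,1,0,0,0],[0,-0.6,1,0,0,0]]'
```

```text
time: 12.2
position: [0.5339, 0.0589, 0.0748]
tool_rot: [0.357, -3.12, 0.0]
ft_force: [-1.3, -5.2, -10.3]
grip_width: 0.113
grip_force: 25.0
```

```bash
python3 -m inch '[[0,0,0.5,0,0,0],[0,0,1,0,0,0],[0,0,1,0,0,0],[0,0,1,0,0,0]]'
```

```text
time: 12.7
position: [0.5339, 0.0589, 0.0757]
tool_rot: [0.357, -3.12, 0.0]
ft_force: [-2.2, -5.2, -10.7]
grip_width: 0.112
grip_force: 25.0
```

```bash
python3 -m inch '[[0,-0.6,0.5,0,0,0],[0,-0.6,1,0,0,0],[0,-0.6,1,0,0,0],[0,-0.6,1,0,0,0]]'
```

```text
time: 13.2
position: [0.5339, 0.0589, 0.0763]
tool_rot: [0.358, -3.12, -0.0]
ft_force: [-0.5, -2.7, -17.1]
grip_width: 0.115
grip_force: 25.0
```

```bash
python3 -m inch '[[0,0,0.5,0,0,0],[0,0,1,0,0,0],[0,0,1,0,0,0],[0,0,1,0,0,0]]'
```

```text
time: 13.7
position: [0.5338, 0.0588, 0.0765]
tool_rot: [0.358, -3.12, 0.0]
ft_force: [2.6, -1.9, -26.6]
grip_width: 0.112
grip_force: 25.0
```

The stop is at reported z of about 0.0758 (lift ≈ 15.7 mm). I back off 2 mm and twist in stages.

```bash
python3 -m inch '[[0,0,-2,0,0,0],[0,0,-2,0,0,0],[0,0,-2.3,0,0,0]]'
python3 -m inch '[[0,0,0,0,0,-3],[0,0,0,0,0,-7],[0,0,0,0,0,-11],[0,0,0,0,0,-15],[0,0,0,0,0,-15],[0,0,0,0,0,-15]]'
```

```text
time: 14.08
position: [0.534, 0.0589, 0.0762]
tool_rot: [0.357, -3.12, -0.001]
ft_force: [-4.8, -1.6, -10.0]
grip_width: 0.107
grip_force: 25.0
time: 14.82
position: [0.5339, 0.0592, 0.0762]
tool_rot: [-0.051, -3.14, -0.002]
ft_force: [-5.9, -1.4, -10.6]
grip_width: 0.11
grip_force: 25.0
```

```bash
python3 -m inch '[[-0.5,0,0,0,0,-4],[-0.7,0,0,0,0,-9],[-0.7,0,0,0,0,-14],[-0.7,0,0,0,0,-19],[-0.7,0,0,0,0,-24],[-0.7,0,0,0,0,-28],[-0.7,0,0,0,0,-28]]'
```

```text
time: 15.7
position: [0.5341, 0.0596, 0.0762]
tool_rot: [0.808, 3.035, 0.002]
ft_force: [-3.3, 0.5, -11.4]
grip_width: 0.117
grip_force: 25.0
```

```bash
python3 -m inch '[[-0.5,0,0,0,0,-4],[-0.5,0,0,0,0,-9],[-0.5,0,0,0,0,-14],[-0.5,0,0,0,0,-19],[-0.5,0,0,0,0,-24],[-0.5,0,0,0,0,-27],[-0.5,0,0,0,0,-27],[-0.5,0,0,0,0,-27]]'; python3 -c "
from h import *;s=ctrl.get_state();print(s['torque'],s['position'])
from scipy.spatial.transform import Rotation as R
m=R.from_rotvec(s['tool_rot']).as_matrix();print(np.degrees(np.arctan2(m[1,1],m[0,1])),m[:,2])"
```

```text
time: 16.7
position: [0.5345, 0.0599, 0.0763]
tool_rot: [1.493, 2.762, 0.004]
ft_force: [1.4, 3.1, -14.5]
grip_width: 0.111
grip_force: 25.0
[ 0.67058774 -0.3167542  -0.02317257] [0.53446749 0.05990583 0.07625428]
33.19997679241951 [ 0.00281137  0.0016984  -0.99999461]
```

Turned by 70°. Now I lower it into the rest notch, which should be about 6 mm below the stop.

```bash
python3 -m inch '[[0,0,-1,0,0,0],[0,0,-2,0,0,0],[0,0,-3,0,0,0],[0,0,-4,0,0,0],[0,0,-4.5,0,0,0],[0,0,-4.5,0,0,0]]'
python3 -m inch '[[0,0,-0.5,0,0,0],[0,0,-1,0,0,0],[0,0,-1.5,0,0,0],[0,0,-1.5,0,0,0],[0,0,-1.5,0,0,0]]'
```

```text
time: 17.45
position: [0.5344, 0.0599, 0.072]
tool_rot: [1.495, 2.761, 0.005]
ft_force: [1.4, 5.2, -9.4]
grip_width: 0.114
grip_force: 25.0
time: 18.08
position: [0.5345, 0.0599, 0.0706]
tool_rot: [1.495, 2.761, 0.005]
ft_force: [1.0, 5.4, -8.7]
grip_width: 0.114
grip_force: 25.0
```

```bash
python3 -m inch '[[0,0,-0.5,0,0,0],[0,0,-1,0,0,0],[0,0,-1,0,0,0],[0,0,-1,0,0,0]]'
```

```text
time: 18.58
position: [0.5344, 0.0599, 0.0699]
tool_rot: [1.495, 2.761, 0.005]
ft_force: [-0.6, 3.8, -6.4]
grip_width: 0.113
grip_force: 25.0
```

```bash
python3 -m inch '[[0,0,-0.5,0,0,0],[0,0,-1,0,0,0],[0,0,-1,0,0,0],[0,0,-1,0,0,0]]'
```

```text
time: 19.08
position: [0.5345, 0.0599, 0.0697]
tool_rot: [1.496, 2.762, 0.005]
ft_force: [-2.3, 4.9, -1.0]
grip_width: 0.113
grip_force: 25.0
```

It is seated: the height stopped at 0.0697 and the force fell to about zero. I release and rise.

```bash
python3 -m inch '[[0,0,0,0,0,0],[0,0,0,0,0,0],[0,0,0,0,0,0],[0,0,0,0,0,0],[0,0,0,0,0,0],[0,0,0,0,0,0]]' 36
python3 -m inch '[[0,0,8,0,0,0],[0,0,20,0,0,0],[0,0,60,0,0,0],[0,0,100,0,0,0],[0,0,120,0,0,0],[-30,-30,120,0,0,0],[-30,-30,120,0,0,0],[-30,-30,120,0,0,0]]'
python3 - <<'E'
from h import *
s=ctrl.get_state();P=ctrl.camera_params("wrist");im,d=ctrl.get_image("wrist");W=cloud(P,d)
np.savez("pics/w3.npz",P=P,im=im,d=d)
def look(c,lo,hi,r):
    m=(d>0)&(W[...,2]>lo)&(W[...,2]<hi)&(np.hypot(W[...,0]-c[0],W[...,1]-c[1])<r)
    q=W[m]
    if m.sum()>5:print(m.sum(),q.mean(0).round(4),np.percentile(q[:,2],[5,50,95]).round(4),cv2.minAreaRect((q[:,:2]*1e3).astype(np.float32)))
look((.538,.056),.098,.13,.04);look((.56,-.047),.07,.1,.03)
print(s["position"]);cv2.imwrite("pics/w3.png",im[:,:,::-1])
E
```

```text
time: 19.82
position: [0.5332, 0.0585, 0.0676]
tool_rot: [1.498, 2.762, -0.0]
ft_force: [0.6, -0.0, -0.2]
grip_width: 0.411
grip_force: 0.0
time: 20.82
position: [0.5037, 0.029, 0.1885]
tool_rot: [1.497, 2.761, 0.003]
ft_force: [-0.2, 1.0, -0.0]
grip_width: 0.415
grip_force: 0.0
747 [0.5325 0.0593 0.1119] [0.1043 0.1128 0.1144] ((533.6541137695312, 58.32917022705078), (10.932568550109863, 44.23434829711914), 33.43370819091797)
[0.50366806 0.02901263 0.18846906]
```

View pics/w3.png

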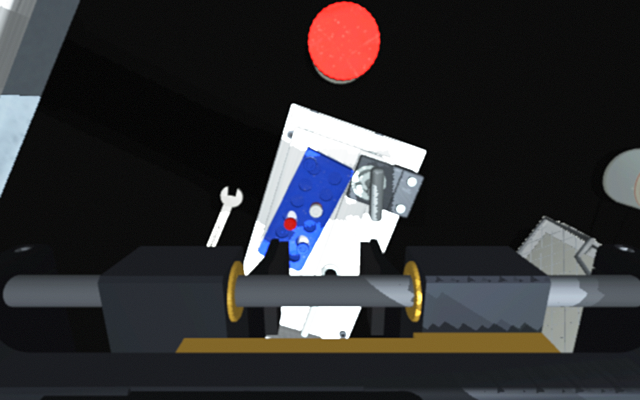

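The bar top is now at 0.113 m and turned to 70°, so the plunger is hanging in its notch with the carriage still locked. Next I turn back 70° and go over the post at (0.561, −0.048).

```bash
python3 -m inch '[[20,-30,0,0,0,8],[40,-60,0,0,0,18],[59,-77,0,0,0,28],[59,-77,0,0,0,38],[59,-77,0,0,0,48],[59,-77,-20,0,0,58],[59,-77,-40,0,0,66],[59,-77,-60,0,0,70],[59,-77,-70,0,0,70],[59,-77,-70,0,0,70],[59,-77,-70,0,0,70]]' 56
python3 - <<'E'
from h import *
s=ctrl.get_state();print(s["position"])
P=ctrl.camera_params("wrist");im,d=ctrl.get_image("wrist");W=cloud(P,d)
m=(d>0)&(W[...,2]>.07)&(W[...,2]<.1)&(np.hypot(W[...,0]-.56,W[...,1]+.047)<.025);print(m.sum(),W[m].mean(0) if m.any() else 0, proj(P,np.array([.56,-.0475,.086])))
cv2.imwrite("pics/w4.png",im[:,:,::-1])
E
```

```text
time: 22.25
position: [0.563, -0.0484, 0.1184]
tool_rot: [-0.356, 3.12, -0.0]
ft_force: [-0.2, -0.5, -0.1]
grip_width: 0.644
grip_force: 0.0
[ 0.56295096 -0.04838847  0.11842303]
400 [ 0.5595785  -0.04880045  0.08390902] [326.67946247 219.64248706]
```

View pics/w4.png

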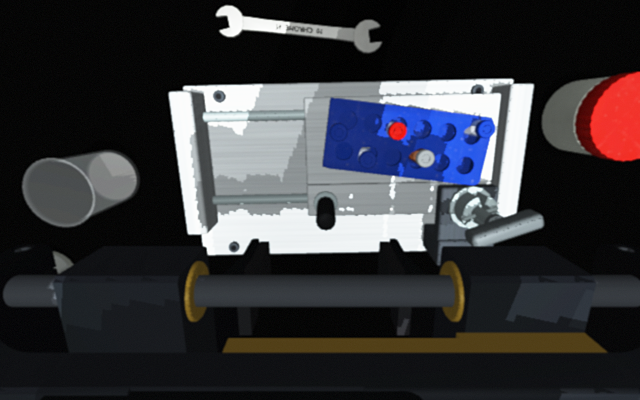

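The post at (325,212) is centred between the fingers. I descend and close on it.

```bash
python3 -m inch '[[0,0,-20,0,0,0],[0,0,-40,0,0,0],[0,0,-55,0,0,0],[0,0,-65,0,0,0],[0,0,-73,0,0,0],[0,0,-78,0,0,0],[0,0,-78,0,0,0],[0,0,-78,0,0,0]]'
python3 -m inch '[[0,0,0,0,0,0],[0,0,0,0,0,0],[0,0,0,0,0,0],[0,0,0,0,0,0],[0,0,0,0,0,0],[0,0,0,0,0,0],[0,0,0,0,0,0]]' 0 10
```

```text
time: 23.3
position: [0.5626, -0.0485, 0.0401]
tool_rot: [-0.357, 3.121, 0.0]
ft_force: [0.0, 0.4, 0.0]
grip_width: 0.647
grip_force: 0.0
time: 24.18
position: [0.5621, -0.0482, 0.0396]
tool_rot: [0.357, -3.121, -0.001]
ft_force: [-1.0, 0.9, 0.5]
grip_width: 0.159
grip_force: 10.0
```

Gripped on the 14 mm post. I slide it along the fixture's −y, which is (+0.229, −0.973).

```bash
python3 -m inch '[[0.9,-4,0,0,0,0],[2.1,-9,0,0,0,0],[3.3,-14,0,0,0,0],[4.6,-19.5,0,0,0,0],[4.6,-19.5,0,0,0,0]]'
```

```text
time: 24.8
position: [0.5676, -0.0695, 0.0397]
tool_rot: [-0.355, 3.12, -0.003]
ft_force: [2.1, 0.0, -1.9]
grip_width: 0.157
grip_force: 10.0
```

```bash
python3 -m inch '[[1.2,-5,0,0,0,0],[2.5,-11,0,0,0,0],[4.1,-17,0,0,0,0],[5.5,-23,0,0,0,0],[6.9,-29,0,0,0,0],[8.3,-35,0,0,0,0],[9.7,-41,0,0,0,0],[11.1,-47,0,0,0,0],[12,-51,0,0,0,0],[12,-51,0,0,0,0]]'
python3 -m inch '[[0.4,-2,0,0,0,0],[0.9,-4,0,0,0,0],[1.3,-6,0,0,0,0],[1.7,-7.5,0,0,0,0],[1.7,-7.5,0,0,0,0]]'
```

```text
time: 26.05
position: [0.5803, -0.1198, 0.0397]
tool_rot: [-0.356, 3.119, -0.002]
ft_force: [6.9, 1.7, -4.0]
grip_width: 0.153
grip_force: 10.0
time: 26.68
position: [0.5817, -0.1252, 0.0397]
tool_rot: [-0.358, 3.119, 0.002]
ft_force: [4.7, 5.1, -2.7]
grip_width: 0.158
grip_force: 10.0
```

```bash
python3 -m inch '[[0.2,-1,0,0,0,0],[0.4,-2,0,0,0,0],[0.4,-2,0,0,0,0],[0.4,-2,0,0,0,0]]'
python3 -m inch '[[0,0,0,0,0,0],[0,0,0,0,0,0],[0,0,0,0,0,0],[0,0,0,0,0,0],[0,0,0,0,0,0]]' 40
python3 -m inch '[[0,0,15,0,0,0],[0,0,50,0,0,0],[0,0,90,0,0,0],[0,0,130,0,0,0],[-40,30,140,0,0,0],[-40,30,140,0,0,0],[-40,30,140,0,0,0]]'
python3 - <<'E'
from h import *
s=ctrl.get_state();print(s["position"],s["ft_force"])
P=ctrl.camera_params("wrist");im,d=ctrl.get_image("wrist");W=cloud(P,d)
for c,lo,hi,r in(((.578,-.125),.07,.1,.025),((.534,.058),.098,.13,.03)):
    m=(d>0)&(W[...,2]>lo)&(W[...,2]<hi)&(np.hypot(W[...,0]-c[0],W[...,1]-c[1])<r)
    if m.sum()>5:print(m.sum(),W[m].mean(0),cv2.minAreaRect((W[m][:,:2]*1e3).astype(np.float32)))
cv2.imwrite("pics/w5.png",im[:,:,::-1])
E
```

```text
time: 27.18
position: [0.5817, -0.1252, 0.0397]
tool_rot: [-0.36, 3.12, 0.006]
ft_force: [3.5, 9.6, 0.1]
grip_width: 0.158
grip_force: 10.0
time: 27.8
position: [0.5808, -0.129, 0.0397]
tool_rot: [0.356, -3.121, 0.0]
ft_force: [0.2, -0.6, -0.5]
grip_width: 0.454
grip_force: 0.0
time: 28.68
position: [0.5414, -0.0986, 0.1805]
tool_rot: [-0.357, 3.119, 0.0]
ft_force: [-0.1, -0.2, -0.2]
grip_width: 0.461
grip_force: 0.0
[ 0.54139869 -0.09862602  0.18053549] [-0.09858092 -0.16335789 -0.1514379 ]
247 [ 0.57858044 -0.12576797  0.08339534] ((580.1216430664062, -125.97159576416016), (12.528252601623535, 12.98878002166748), 23.910451889038086)
790 [0.53067259 0.05825639 0.10947834] ((533.5556640625, 57.30436706542969), (11.121040344238281, 43.91940689086914), 29.12986183166504)
```

View pics/w5.png

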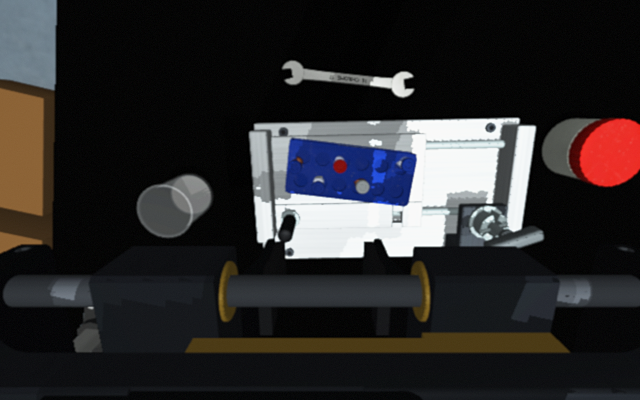

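The carriage is against its right-hand stop with the post at (287,226), about 80 mm of travel. The T-grip is still up and turned, everything else is in place and the arm is clear.

```bash
python3 -c "
from bench import ctrl
print(ctrl.close_job())"
```

```text
the job is handed in; nothing more can be done
None
```

The plunger hangs retracted in its rest notch (lifted about 9.7 mm, turned about 70°), the carriage is against its right-hand end stop, the glassware, pot and spanner were left alone, and the job is handed in at about 29 s; no verdict came back.

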